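Set the microscope incubator's gas valve two turns open

TASK

Take the black handle on the red wheel and close the red valve fully, clockwise until it comes up against its stop, then open it exactly two full turns (counter-clockwise) from the stop. Finish with the gripper still holding that handle at that setting while the flow settles; leave the blue valve and everything else on the bench as they are.

Things in the scene. Friction and masses are not known exactly. Their poses are not given: they have to be found in the camera images.
- red_base: Red valve's fixed brass body, with a flange of 68 mm radius, 12 mm high, on the bench; stem; two steel pipes leave along its +y and -y at 40 mm height and bend down into the bench. Origin on the wheel's upright axis at bench level. Red wheel: 102 mm over its rim, centred 92 mm above the bench. A white line on the flange at this body's +x: the handle stands above it when the valve is closed.
- red_valve (a joint): Opening of the red valve, rad: 0 = closed against its hard stop; grows counter-clockwise seen from above, 6.283 a turn; far stop at 22. Starts 1 to 7 rad open. Takes 0.12 N m (3 N at the handle) plus slight drag; stays where left. In the base's frame the handle's bearing about the wheel's axis (from +x towards +y) equals this value.
- red_grip (a point): Mid-height of the red wheel's handle, on its axis, 129 mm above the bench. The handle: smooth upright black cylinder, 22 mm diameter, 50 mm tall (heights 102 to 152 mm), on the rim (rim's top at 98 mm), 42 mm from the wheel's axis. It spins freely on its own pin, so a gripper can hold it from above and go round without turning.
- blue_base: Fixed body of the second, identical valve with a blue wheel and its own black handle; not to be touched. Origin on its wheel's axis at bench level. The two valves may stand either way round (left or right).
- blue_grip (a point): Mid-height of the blue valve's handle, as for the red one; it must stay where it is.
- dish: Bystander: closed round culture dish, 88 mm wide, 14 mm high; origin under its centre.
- bottle: Bystander: amber bottle with blue cap, 70 mm wide, 150 mm tall; origin under its centre.
- beaker: Bystander: glass beaker, 72 mm wide, 95 mm tall; origin under its centre.
- wellplate: Bystander: white well plate, 127 x 85 x 14 mm; origin under its centre.
- tiprack: Bystander: blue box of yellow pipette tips, 85 x 120 mm, 58 mm tall; origin under its centre.
- slidebox: Bystander: orange slide box, 80 x 100 x 35 mm; origin under its centre.
- red_handle: The red valve's handle itself (see red_grip); origin on its axis at its lower end, 102 mm above the bench; it spins freely, so its yaw means nothing.

How it is judged:
On the way:
1. the red valve is closed against its stop (within 0.08 rad), turned by its handle (value of joint red_valve below 0.08 rad and contact force between the fingers and red_handle above 0.5 N), for 0.2 s.
At the end, for the whole second after the job is handed in: The red valve stands still two full turns open from its stop (12.57 rad, within 0.26 rad = 15 degrees), and the fingers still grip its handle (contact force over 3 N, handle between the fingers: grasp point within 35 mm of the handle's mid-height) (value of joint red_valve between 12.306 and 12.826 rad and velocity of joint red_valve between -0.1 and 0.1 rad/s and contact force between the fingers and red_handle above 3 N and distance between the grasp point and red_grip below 0.035 m); the arm keeps its last pose, push and grip.
It fails at once if the blue valve is turned (its handle moves over 15 mm) (distance of blue_grip from where it was at the start of the episode above 0.015 m).
It fails at once if a bystander on the bench is disturbed (moved over 30 mm or tipped) (distance of any of dish, bottle, beaker, wellplate, tiprack, slidebox from where it was at the start of the episode above 0.03 m or angle between any of dish, bottle, beaker, wellplate, tiprack, slidebox's own z axis and vertical above 0.4 rad).
It also fails if it takes over 62 s, if anything falls off the work surface, if the arm or the gripper's body presses on something with over 40 N, if the wrist force passes 120 N, or if a joint passes its speed limit or range.

ROBOT

A 7-joint arm with a two-finger parallel gripper is mounted at the origin on the work surface. World frame = base frame: x ahead of the robot, y to its left, z up, the work surface at z = 0. Lengths are in m, angles in rad, forces in N, time in s.
With the tool pointing down it reaches from about 0.4 to 0.875 m from the base axis. Payload 19.3 kg.
Tool frame: the origin (TCP) lies at the very end of the fingers, on their centre line; the grasp point (between the pads) lies 19 mm behind it; z points along the fingers, y is the line along which they close (so a half turn about z gives the same grasp; the last joint's range is limited). The gripper opens to 85 mm and grips with 20 to 120 N. Pads are 22 mm wide; open, the fingers measure 114 mm over their backs; the gripper's body (76 mm by 85 mm) begins 54 mm behind the grasp point. The pads swing forward as they close: fully open they stand 13 mm farther back than shut.
Start: joints at [1.171, 0.521, -0.036, 1.599, 0.021, 1.021, -0.113], TCP at [0.202, -0.591, 0.231] pointing down, gripper open.
Joint ranges: [-2.91, 2.91], [-0.3, 2.13], [-1.5, 1.42], [0.17, 2.43], [-1.26, 4.41], [0.16, 1.93], [-2.52, 2.52]. Speed limits (rad/s): [1.89, 1.89, 2.39, 2.39, 3.01, 3.01, 3.01].

INTERFACE

Orientations are given as [roll, pitch, yaw] about the fixed x, y, z axes, in that order (R = Rz(yaw) Ry(pitch) Rx(roll)).
In Python, from workcell import bot gives the robot as it stands.
- The arm moves only by the tool jog_arm, never from a script. Its argument "motion" is a list of rows, each a list of 5 numbers: the shift along the tool's x, y, z scaled (see below), then the turn about the tool's z scaled (see below), then the opening, from 0 (shut) to 1 (fully open). A call has 1 to 12 rows; each row shifts and turns the commanded pose from where the row before left it, along the tool's axes as they then stand; what a row does not reach is not made up. The controller multiplies each number of a shift by 30 mm and each number of a turn by 0.08 rad. A row lasts 1/10 s, in which the tool goes at most 50 mm and 8.59 degrees, less where a joint would pass 70% of its speed; a pose out of reach is approached as far as the arm can. A call with a number of a shift or a turn outside -1 to 1 is refused whole. A call with a gripper value outside its range is refused whole. The fingers move at their own pace and stop on an object; "newtons" is the grip in N (left out, the last holds). Time passes only in rows, so rows that do not move let the fingers close. It gives the time, the measured TCP pose, the force, the opening and the grip force at its end, in the units of the state.
- bot.observe(): the state, without advancing time (a new reading comes with each control period).
- bot.grab_frame(name): name is "scene" or "top" or "wrist"; returns a dict with "pixels" (384x512x3 uint8, red, green, blue), "fovy" (degrees; the focal length in pixels is half the picture's height over the tangent of half this angle, whatever the lens; pixels are square), "cx", "cy" (the principal point, pixels), "rvec" (rotation vector, rad) and "tvec" (3), from world to camera coordinates, as OpenCV has them; the wrist camera has in their place "mount" (4x4, takes a point from camera to tool coordinates, whose origin is the TCP and whose axes are the flange's). Camera axes: x right, y down, z forward; pixel columns grow to the right and rows downward; lengths in m; the calibration is good to about 2 mm. A picture is of the moment at which its call begins: read the wrist's pose just before it. There is no depth.
- bot.job_done(): hands the job in; it is judged then, once.
The state is a dict: "clock": time; "qpos": joint angles; "qd": joint speeds; "joint_efforts": joint torques, N m; "position": TCP position; "tool_rot": TCP orientation; "force": force on the tool from outside, world axes, zero at the start; "moment": the same for the moment, N m; "grip_width": finger opening in m; "finger_force": force on a finger pad.
Only numpy, scipy, OpenCV 4.12 (cv2) and the standard library are available. Lean on these libraries where they do the work, as an engineer would, in place of code of your own. Each camera call takes 0.05 s, during which the arm holds its last target. There are 200 camera calls.

## Working session

There is one attempt and no reset: what is moved stays moved. The work goes in short steps, Python scripts to look and compute and a tool call to move; the robot and the scene stay as the last step left them, time stands still between calls to the robot, and variables do not carry over. Pictures are saved under pics/ and viewed, at most 10 in all, crops included, and the job is handed in when it is done.

Besides the shell and the picture viewer there is one more tool, called after "Call:" as name(argument=value, ...), one argument or row to a line, values as JSON. jog_arm: Moves the arm, as the interface text tells. Shifts and turns lie within -1 to 1; 1 stands for 30 mm of shift or 0.08 rad of turn. Its arguments: {"type":"object","properties":{"motion":{"type":"array","items":{"type":"array","items":{"type":"number"}}},"newtons":{"type":"number"}},"required":["motion"]}

```bash
mkdir -p pics
cat > h.py <<'E'
import numpy as np,cv2
from workcell import bot
def grab(n,f):
    s=bot.observe(); d=bot.grab_frame(n); cv2.imwrite(f,d["pixels"][:,:,::-1]); return s,d
def ray(d,u,v,z):
    f=192/np.tan(np.radians(d["fovy"])/2); R=cv2.Rodrigues(np.array(d["rvec"],float))[0]; t=np.array(d["tvec"],float).ravel()
    c=-R.T@t; r=R.T@np.array([(u-d["cx"])/f,(v-d["cy"])/f,1]); return c+r*(z-c[2])/r[2]
E
python3 - <<'E'
from h import *
import pickle
s,d=grab("top","pics/top.png"); s2,d2=grab("scene","pics/scene.png")
print(s); pickle.dump((d,d2),open("d.pkl","wb"))
print([ (k,v) for k,v in d.items() if k!="pixels"])
a=cv2.imread("pics/top.png"); cv2.imwrite("pics/topx.png",cv2.resize(a,(800,600),interpolation=2))
E
```

```text
{'clock': 0.0, 'qpos': array([ 1.17080588,  0.5220091 , -0.03633089,  1.60002082,  0.02118967,
        1.02108916, -0.11279403]), 'qd': array([ 0.00149453,  0.00092389,  0.00088623, -0.00066297,  0.00076906,
       -0.00161823,  0.00021559]), 'joint_efforts': array([-7.94539155e-04, -9.27098250e+01,  1.97971947e+00, -3.69931591e+01,
        1.78741099e-02,  8.15264066e-03, -4.66879058e-06]), 'position': array([ 0.20226062, -0.59100381,  0.23072416]), 'tool_rot': array([-3.14045305e+00,  7.12601480e-05,  3.29784344e-01]), 'force': array([ 0.01246188, -0.46744397,  0.16396092]), 'moment': array([ 0.00897121,  0.0026901 , -0.00363399]), 'finger_force': 0.0, 'grip_width': 0.08539470242060929}
[('fovy', 51.86152973558637), ('cx', 261.63263319823807), ('cy', 191.67462799061826), ('rvec', array([ 2.15681768, -2.18503583,  0.10247121])), ('tvec', array([-0.017142  ,  0.56469878,  1.36730171]))]
```

View pics/topx.png

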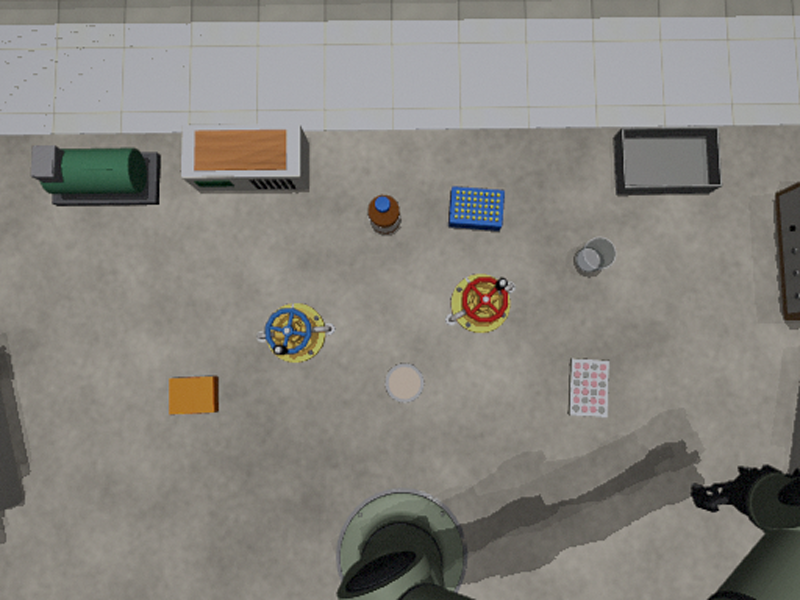

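View pics/scene.png

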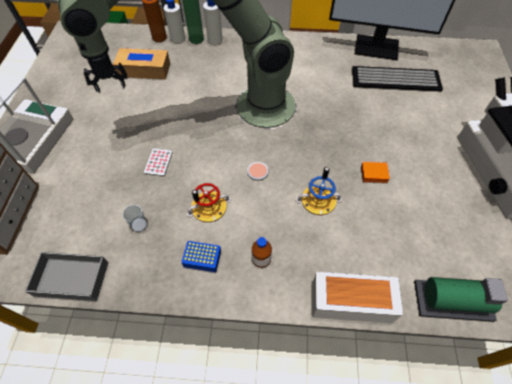

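Run:
```python
from h import *
import pickle
d,_=pickle.load(open("d.pkl","rb"))
a=d["pixels"][165:225,275:345,::-1]; cv2.imwrite("pics/c.png",cv2.resize(a,None,fx=10,fy=10,interpolation=2))
```

```text
(no output)
```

View pics/c.png

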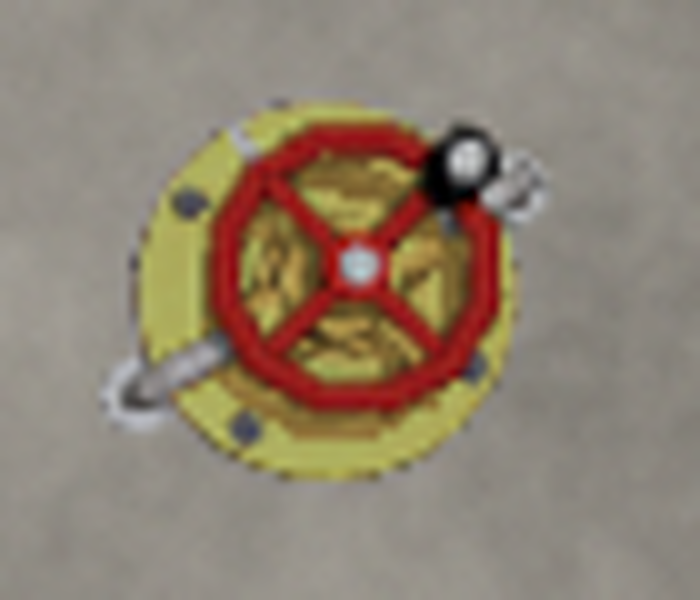

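The crop shows the handle's top at about (467,157), the wheel's hub at (361,264), the rim's centre at (355,266), the flange's centre at (327,291) and the white line at (242,140), all in crop pixels.

Run:
```python
from h import *
import pickle
d,_=pickle.load(open("d.pkl","rb"))
P=lambda u,v,z: ray(d,275+u/10-.45,165+v/10-.45,z)
h=P(465,159,.152);r=P(355,266,.092);f=P(327,291,.012);w=P(242,140,.012)
for p in(h,r,f,w):print(p.round(4))
c=(r+f)/2
b=lambda p:np.arctan2(p[1]-c[1],p[0]-c[0])
print(np.hypot(*(h-c)[:2]),np.hypot(*(w-c)[:2]),b(h),b(w),b(h)-b(w))
s=bot.observe();R=cv2.Rodrigues(np.zeros(3))[0]
from scipy.spatial.transform import Rotation as Ro
R=Ro.from_euler('xyz',s["tool_rot"]).as_matrix(); print(R.round(3)); t=np.r_[h[:2],.20]
print((R.T@(t-s["position"]))/.03)
```

```text
[ 0.5862 -0.2165  0.152 ]
[ 0.5578 -0.1876  0.092 ]
[ 0.5567 -0.1871  0.012 ]
[ 0.6114 -0.158   0.012 ]
0.04111365257809108 0.061578710985991165 -0.7902330548841734 0.49697738320344353 -1.2872104380876168
[[ 0.946  0.324 -0.   ]
 [ 0.324 -0.946  0.001]
 [-0.    -0.001 -1.   ]]
[16.14997203 -7.66714057  1.03272747]
```

Call:
jog_arm(
  motion=[
    [0,0,0,0.825,1],
    [0,0,0,0.825,1],
    [0,0,0,0.825,1],
    [0,0,0,0.825,1],
    [0,0,0,0.825,1],
    [0.6,-0.6,0,0,1],
    [0.6,-0.6,0,0,1],
    [0.6,-0.6,0,0,1],
    [0.6,-0.6,0,0,1],
    [0.6,-0.6,0,0,1],
    [0.6,-0.6,0,0,1],
    [0.6,-0.6,0,0,1],
  ],
)

```text
clock: 1.3
position: [0.329, -0.4644, 0.2311]
tool_rot: [-3.141, 0.0, -0.0]
force: [0.1, 0.3, -0.0]
grip_width: 0.0853
finger_force: 0.0
```

Call:
jog_arm(
  motion=[
    [0.7,-0.7,0,0,1],
    [0.7,-0.7,0,0,1],
    [0.7,-0.7,0,0,1],
    [0.7,-0.7,0,0,1],
    [0.7,-0.7,0,0,1],
    [0.7,-0.7,0,0,1],
    [0.7,-0.7,0,0,1],
    [0.7,-0.7,0,0,1],
    [0.7,-0.7,0,0,1],
    [0.7,-0.7,0,0,1],
    [0,0,0,0,1],
    [0,0,0,0,1],
  ],
)

```text
clock: 2.5
position: [0.5385, -0.255, 0.2309]
tool_rot: [-3.141, 0.001, 0.001]
force: [-0.9, -1.1, -0.6]
grip_width: 0.0854
finger_force: 0.0
```

Run:
```python
from h import *
import pickle
s,d=grab("wrist","pics/w.png"); pickle.dump((s,d),open("w.pkl","wb"))
print(d["mount"],d["fovy"],d["cx"],d["cy"],s["position"],s["tool_rot"],s["qpos"])
```

```text
[[ 3.23362096e-04 -9.56299694e-01 -2.92388084e-01  7.42017081e-02]
 [ 9.99999840e-01  4.44647001e-04 -3.48351224e-04 -7.44233045e-06]
 [ 4.63137654e-04 -2.92387924e-01  9.56299685e-01 -1.41417459e-01]
 [ 0.00000000e+00  0.00000000e+00  0.00000000e+00  1.00000000e+00]] 66.42305067749746 254.66585490329552 187.850827291268 [ 0.53847251 -0.25498193  0.23088895] [-3.14138023e+00  7.48103164e-04  9.41414854e-04] [ 0.38067607  0.47562716 -0.05372931  1.67877218  0.02949516  0.98875736
 -1.25319094]
```

View pics/w.png

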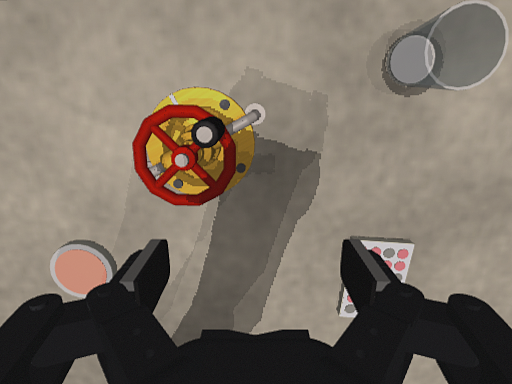

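The wrist view shows the handle's top at about (204,134), the rim's centre at (185,155) and the hub at (182,160); the gripper is behind and to the right of the wheel.

Run:
```python
from h import *
import pickle
from scipy.spatial.transform import Rotation as Ro
s,d=pickle.load(open("w.pkl","rb"))
R=Ro.from_euler('xyz',s["tool_rot"]).as_matrix();M=np.array(d["mount"]);f=192/np.tan(np.radians(d["fovy"])/2)
def P(u,v,z):
    c=s["position"]+R@M[:3,3]; r=R@M[:3,:3]@np.array([(u-d["cx"])/f,(v-d["cy"])/f,1]); return c+r*(z-c[2])/r[2]
h=P(204,134,.152);r=P(185,155.5,.095);print(h,r,np.hypot(*(h-r)[:2]))
```

```text
[ 0.58709239 -0.21713689  0.152     ] [ 0.56005369 -0.18817213  0.095     ] 0.03962383919011465
```

Call:
jog_arm(
  motion=[
    [0.535,-0.425,0,0,1],
    [0.535,-0.425,0,0,1],
    [0.535,-0.425,0,0,1],
    [0,0,0.5,0,1],
    [0,0,0.68,0,1],
    [0,0,0.68,0,1],
    [0,0,0.68,0,1],
    [0,0,0.68,0,1],
    [0,0,0.68,0,1],
    [0,0,0,0,1],
    [0,0,0,0,1],
  ],
)

```text
clock: 3.65
position: [0.5871, -0.2169, 0.1146]
tool_rot: [-3.141, 0.0, -0.0]
force: [0.6, 1.1, -0.1]
grip_width: 0.0855
finger_force: 0.0
```

Call:
jog_arm(
  motion=[
    [0,0,0,0,0],
    [0,0,0,0,0],
    [0,0,0,0,0],
    [0,0,0,0,0],
    [0,0,0,0,0],
    [0,0,0,0,0],
    [0,0,0,0,0],
    [0,0,0,0,0],
    [0,0,0,0,0],
    [0,0,0,0,0],
  ],
  newtons=60,
)

```text
clock: 4.65
position: [0.5868, -0.2171, 0.1147]
tool_rot: [-3.142, -0.0, -0.0]
force: [-1.5, 1.0, 5.8]
grip_width: 0.0208
finger_force: 58.3
```

Call:
jog_arm(
  motion=[
    [-0.29,0.222,0,0,0],
    [-0.337,0.14,0,0,0],
    [-0.362,0.048,0,0,0],
    [-0.362,-0.048,0,0,0],
    [-0.337,-0.14,0,0,0],
    [-0.29,-0.222,0,0,0],
    [-0.222,-0.29,0,0,0],
    [-0.14,-0.337,0,0,0],
    [-0.048,-0.362,0,0,0],
    [0.048,-0.362,0,0,0],
    [0.14,-0.337,0,0,0],
    [0.222,-0.29,0,0,0],
  ],
)

```text
clock: 5.85
position: [0.5269, -0.158, 0.1147]
tool_rot: [3.141, 0.0, -0.001]
force: [-0.1, -5.5, 9.0]
grip_width: 0.0201
finger_force: 59.8
```

Call:
jog_arm(
  motion=[
    [0.29,-0.222,0,0,0],
    [0.337,-0.14,0,0,0],
    [0.362,-0.048,0,0,0],
    [0.362,0.048,0,0,0],
    [0.337,0.14,0,0,0],
    [0.29,0.222,0,0,0],
    [0.222,0.29,0,0,0],
    [0,0,0,0,0],
    [0,0,0,0,0],
  ],
)

```text
clock: 6.75
position: [0.5943, -0.1666, 0.1148]
tool_rot: [3.141, -0.002, -0.0]
force: [5.6, -0.5, 4.3]
grip_width: 0.0205
finger_force: 59.9
```

Call:
jog_arm(
  motion=[
    [0.032,0.058,0,0,0],
    [0.032,0.058,0,0,0],
    [0,0,0,0,0],
    [0,0,0,0,0],
  ],
)

```text
clock: 7.15
position: [0.5948, -0.1673, 0.1146]
tool_rot: [-3.139, 0.001, 0.001]
force: [-4.9, 13.5, 14.6]
grip_width: 0.0206
finger_force: 60.9
```

Call:
jog_arm(
  motion=[
    [0.032,0.058,0,0,0],
    [0.016,0.029,0,0,0],
    [0,0,0,0,0],
    [0,0,0,0,0],
    [0,0,0,0,0],
  ],
)

```text
clock: 7.65
position: [0.5951, -0.1676, 0.1145]
tool_rot: [-3.136, 0.004, 0.003]
force: [-15.8, 26.2, 24.0]
grip_width: 0.0207
finger_force: 61.7
```

Call:
jog_arm(
  motion=[
    [-0.056,-0.1,0,0,0],
    [-0.056,-0.103,0,0,0],
    [-0.222,-0.29,0,0,0],
    [-0.29,-0.222,0,0,0],
    [-0.337,-0.14,0,0,0],
    [-0.362,-0.048,0,0,0],
    [-0.362,0.048,0,0,0],
    [-0.337,0.14,0,0,0],
    [-0.29,0.222,0,0,0],
    [-0.222,0.29,0,0,0],
    [-0.14,0.337,0,0,0],
    [-0.048,0.362,0,0,0],
  ],
)

```text
clock: 8.85
position: [0.5154, -0.1874, 0.1148]
tool_rot: [-3.141, -0.001, 0.0]
force: [8.9, 4.2, 4.0]
grip_width: 0.0208
finger_force: 59.9
```

Call:
jog_arm(
  motion=[
    [0.048,0.362,0,0,0],
    [0.14,0.337,0,0,0],
    [0.222,0.29,0,0,0],
    [0.29,0.222,0,0,0],
    [0.337,0.14,0,0,0],
    [0.362,0.048,0,0,0],
    [0.362,-0.048,0,0,0],
    [0.337,-0.14,0,0,0],
    [0.29,-0.222,0,0,0],
    [0.222,-0.29,0,0,0],
    [0.14,-0.337,0,0,0],
    [0.048,-0.362,0,0,0],
  ],
)

```text
clock: 10.05
position: [0.5996, -0.1884, 0.1148]
tool_rot: [3.14, -0.001, -0.001]
force: [1.2, -4.3, 5.5]
grip_width: 0.0208
finger_force: 60.1
```

Call:
jog_arm(
  motion=[
    [-0.048,-0.362,0,0,0],
    [-0.14,-0.337,0,0,0],
    [-0.222,-0.29,0,0,0],
    [-0.29,-0.222,0,0,0],
    [-0.337,-0.14,0,0,0],
    [-0.362,-0.048,0,0,0],
    [-0.362,0.048,0,0,0],
    [-0.337,0.14,0,0,0],
    [-0.29,0.222,0,0,0],
    [-0.222,0.29,0,0,0],
    [-0.14,0.337,0,0,0],
    [-0.048,0.362,0,0,0],
  ],
)

```text
clock: 11.25
position: [0.5154, -0.1874, 0.1147]
tool_rot: [-3.141, -0.001, 0.0]
force: [8.8, 4.0, 4.4]
grip_width: 0.0206
finger_force: 60.0
```

Call:
jog_arm(
  motion=[
    [0.048,0.362,0,0,0],
    [0.14,0.337,0,0,0],
    [0.222,0.29,0,0,0],
    [0.29,0.222,0,0,0],
    [0.337,0.14,0,0,0],
    [0.362,0.048,0,0,0],
    [0.362,-0.048,0,0,0],
    [0.337,-0.14,0,0,0],
    [0.29,-0.222,0,0,0],
    [0.222,-0.29,0,0,0],
    [0.14,-0.337,0,0,0],
    [0.048,-0.362,0,0,0],
  ],
)

```text
clock: 12.45
position: [0.5996, -0.1884, 0.1148]
tool_rot: [3.14, -0.001, -0.001]
force: [0.8, -3.4, 5.4]
grip_width: 0.0206
finger_force: 60.1
```

Call:
jog_arm(
  motion=[
    [-0.048,-0.362,0,0,0],
    [-0.14,-0.337,0,0,0],
    [0,0,0,0,0],
    [0,0,0,0,0],
    [0,0,0,0,0],
    [0,0,0,0,0],
    [0,0,0,0,0],
  ],
)

```text
clock: 13.15
position: [0.5939, -0.1658, 0.1148]
tool_rot: [-3.141, -0.001, 0.0]
force: [2.5, 4.4, 9.0]
grip_width: 0.0208
finger_force: 60.3
```

Run:
```python
from h import *
s,d=grab("wrist","pics/w2.png"); s2,_=grab("top","pics/t2.png")
print(s["position"],s2["position"],s2["finger_force"],abs(s2["qd"]).max())
```

```text
[ 0.59385841 -0.16579304  0.11478324] [ 0.59385755 -0.16576306  0.11475858] 60.33176064491272 0.0008798303498116031
```

View pics/w2.png

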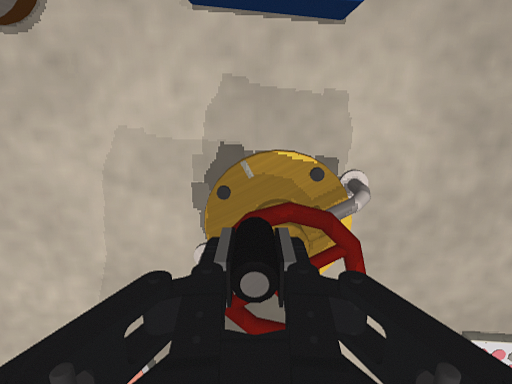

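The picture shows the handle held between the pads, its top at (255,285), standing over the white line at (247,168). The arm is at rest.

```bash
python3 -c "
from workcell import bot
print(bot.job_done())"
```

```text
the job is handed in; nothing more can be done
None
```

The red valve was closed against its stop and then opened two full turns (about 12.6 rad, from the measured handle bearing). The gripper still holds its handle at about 60 N, the blue valve and bystanders were kept clear of, and the job is handed in at about 13 s; no verdict was returned.

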